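# Nip up the lug nut in the stand's pocket

### The job

Use the lug wrench from the rubber mat to tighten the brass nut in the pocket of the stirrer-stand foot, clockwise seen from above; the ribs leave room only for short swings, so lift and reseat the wrench between strokes and do not strike the ribs hard or touch the foot with the fingers. Bring the nut up against its shoulder to about 1.3 N m (about 10 N at the white line on the handle) and hold that for half a second; 2 N m is too much. Then lay the wrench flat back on the mat, leaving the nut tight and the other things alone.

Things in the scene. Friction and masses are not known exactly. Their poses are not given: they have to be found in the camera images.
- base: grey cast foot of a stirrer stand, 170 x 150 x 16 mm, fixed, with a 25 mm steel column 82 mm behind the nut, 250 mm tall. Origin on the work surface under the nut's axis; +x points from the nut to the column, so the pocket opens to -x; z up. Turned at most 17 degrees from the world axes.
- seat (a point): centre of the steel collar (49 mm across) round the foot of the nut, on the nut's axis, 36 mm above the work surface; the seated wrench's underside rests here
- guards: the grey pocket walls round the nut, one piece with the foot, same origin and axes as base; tops 76 mm above the work surface. Two ribs, from 37 to 87 mm from the nut's axis, stop the handle when it stands 45 degrees to either side of the foot's -x direction. A wall 34 mm behind the axis and side walls 53 mm to each side close the rest.
- nut (a joint): angle of the brass nut in rad, growing as it is tightened (clockwise from above); 0 = against its shoulder, where it stops hard. Starts 2.36 to 2.88 rad short (three strokes). It stays where it is left; running it takes about 0.2 N m. At 0 one of its six lugs points 11 degrees clockwise (from above) from the foot's +x axis; the lugs, 60 degrees apart, turn with it.
- stud (a joint): elastic twist of the stud that carries the nut, in rad, positive when tightening; springs back: 30 N m per rad, so 1.3 N m reads 0.043 and 2 N m reads 0.067
- wrench: steel lug wrench with blue grip, 14 mm thick all over, 0.18 to 0.29 kg, balancing 109 mm from the ring. Origin at the centre of its ring on the underside; z up; the handle, 18 mm wide, runs along -x to 192 mm from the origin. Ring 57 mm outside, with six inward teeth, 5 mm wide, ending 15 mm from the centre, at 30, 90, 150.. degrees from its x axis.
- mat: black rubber mat, 270 x 130 x 4 mm, fixed, origin at the centre of its underside, long side along its x axis; the wrench starts lying on it
- cream_jar: small white jar with grey lid, 51 mm across, 40 mm tall, bystander, origin under its centre
- amber_60: small amber bottle with white cap, 37 mm across, 75 mm tall, bystander, origin under its centre
- marker_1: grey felt marker with black cap, 140 mm long, bystander, lying, origin under its centre
- nut_tip (a point): top of the brass nut on its axis, 62 mm above the work surface; its x axis points along a lug. The nut is a 26 mm round body on the collar, which from 13 mm up tapers to 17 mm across at 26 mm (the stud's end stands 2 mm higher); round its foot are six square lugs 60 degrees apart, 12 mm tall, 5.5 mm wide, reaching 19 mm from the axis.
- white_line (a point): white line across the wrench's handle where to hold it, 125 mm from the ring's centre, at mid thickness. The ring drops over the nut when the wrench's x axis points along a lug (any of the six), with about 12 degrees of play to either side and 2 mm all round. Lifted 13 to 19 mm off the collar it is free of the lugs but still round the nut's body.
There are look-alikes about, which are no part of the job. There is more than one size of the base; the job needs the smaller.

How it is judged:
By the outcome, as a careful person would: the job done as asked, in the order asked, and still so for the second after the job is handed in, with the robot touching nothing.
It also fails if it takes over 72 s, if anything falls off the work surface, if the arm or the gripper's body presses on something with over 40 N, if the wrist force passes 120 N, or if a joint passes its speed limit or range.

### The arm

A 6-joint arm with a two-finger parallel gripper is mounted at the origin on a cart in front of the work surface, level with it; the furniture and walls round the work are solid. World frame = base frame: x ahead of the robot, y to its left, z up, the work surface at z = 0. Lengths are in mm, angles in degrees, forces in N, time in s.
With the tool pointing down it reaches from about 350 to 850 mm from the base axis. Payload 8.1 kg.
Tool frame: the origin (TCP) lies midway between the tips of the shut fingers; the grasp point (between the pads) lies 19 mm behind it (r.pinch_z is the distance from the TCP to the grasp point, in mm); z points along the fingers, y is the line along which they close (so a half turn about z gives the same grasp; the last joint's range is limited). The gripper opens to 85 mm and grips with 20 to 120 N. Pads are 22 mm wide; open, the fingers measure 114 mm over their backs; the gripper's body (76 mm by 85 mm) begins 54 mm behind the grasp point. The pads swing forward as they close: fully open they stand 13 mm farther back than shut.
Start: joints at [-74.45, 7.471, 85.268, -0, 87.261, -4.893], TCP at [209.587, -562.209, 199.592] pointing down, gripper open.
Joint ranges: [-169.43, 169.43], [-51.17, 129.36], [1.28, 143.12], [-76.62, 256.62], [0, 156.53], [-152.29, 152.29]. Speed limits (degrees/s): [136.94, 136.94, 159.86, 180, 180, 180].

### API

Orientations are given as [roll, pitch, yaw] about the fixed x, y, z axes, in that order (R = Rz(yaw) Ry(pitch) Rx(roll)).
In Python, from bench import sensors, optics, job, r gives the robot as it stands.
- The arm moves only by the tool play_rows, never from a script. Its argument "motion" is a list that holds one entry, the list of rows, each a list of 6 numbers: the shift along the tool's x, y, z in cm, then the turn, a rotation vector about the tool's x, y, z in degrees. In form: [[[x, y, z, ax, ay, az], ...]]. A call has 1 to 5 rows; each row is the pose to reach, as a shift and turn from the pose commanded when the call began, along the tool's axes at that moment; what a row does not reach only later rows make up. A row lasts 1/10 s, in which the tool goes at most 50 mm and 8.59 degrees, less where a joint would pass 70% of its speed; a pose out of reach is approached as far as the arm can. A call with a gripper value outside its range is refused whole. "jaw" is the opening, from 0 (shut) to 1 (fully open), set as the call begins (left out, the last holds). The fingers move at their own pace and stop on an object; "squeeze" is the grip in N (left out, the last holds). Time passes only in rows, so rows that repeat a pose let the fingers close. It gives the time, the measured TCP pose, the force, the opening and the grip force at its end, in the units of the state.
- sensors.sense(): the state, without advancing time (a new reading comes with each control period).
- optics.snapshot(name): name is "scene" or "side" or "wrist"; returns a dict with "pixels" (400x640x3 uint8, red, green, blue), "mtx" (3x3 intrinsics, pixels), "R" (3x3) and "t" (3): a world point X has camera coordinates R X + t; the wrist camera has in their place "T_tool_cam" (4x4, takes a point from camera to tool coordinates, whose origin is the TCP and whose axes are the flange's). Camera axes: x right, y down, z forward; pixel columns grow to the right and rows downward; lengths in mm; the calibration is good to about 2 mm. The wrist camera is an equidistant fisheye: a pixel r from the principal point sees the ray r / f radians off the axis. A picture is of the moment at which its call begins: read the wrist's pose just before it. There is no depth.
- job.hand_in(): hands the job in; it is judged then, once.
The state is a dict: "time": time; "joint_pos": joint angles; "qd": joint speeds; "joint_efforts": joint torques, N m; "tool_pos": TCP position; "tcp_rot": TCP orientation; "ft_force": force on the tool from outside, world axes, zero at the start; "wrist_torque": the same for the moment, N m; "finger_gap": finger opening in mm; "grip_force": force on a finger pad.
Only numpy, scipy, OpenCV 4.12 (cv2) and the standard library are available. Lean on these libraries where they do the work, as an engineer would, in place of code of your own. Each camera call takes 0.05 s, during which the arm holds its last target. There are 200 camera calls.

## Working session

There is one attempt and no reset: what is moved stays moved. The work goes in short steps, Python scripts to look and compute and a tool call to move; the robot and the scene stay as the last step left them, time stands still between calls to the robot, and variables do not carry over. Pictures are saved under pics/ and viewed, at most 10 in all, crops included, and the job is handed in when it is done.

Besides the shell and the picture viewer there is one more tool, called after "Call:" as name([rows], argument=value, ...), one row to a line, values as JSON. play_rows: Moves the arm, as the interface text tells. Its arguments: {"type":"object","properties":{"motion":{"type":"array","items":{"type":"array","items":{"type":"array","items":{"type":"number"}}}},"jaw":{"type":"number"},"squeeze":{"type":"number"}},"required":["motion"]}

```bash
mkdir -p pics; ls
python3 - <<'E'
from bench import sensors, optics, job, r
import cv2,numpy as np
print(sensors.sense())
for n in ("scene","side","wrist"):
    d=optics.snapshot(n); cv2.imwrite(f"pics/{n}0.png",d["pixels"][:,:,::-1]); np.savez(f"{n}0.npz",**d)
    print(n,{k:np.round(v,4).tolist() for k,v in d.items() if k!="pixels"})
E
```

```text
pics
{'time': 0.0, 'joint_pos': array([-7.44515129e+01,  7.51608960e+00,  8.53306620e+01, -5.55459495e-04,
        8.72623132e+01, -4.89269129e+00]), 'qd': array([-0.08536335,  0.01425187, -0.09273085, -0.03674302,  0.04540166,
       -0.13909736]), 'joint_efforts': array([ 2.15797292e-03, -5.69398391e+01, -5.00543332e+01,  8.89179751e-05,
        1.47005136e-02, -5.29179329e-05]), 'tool_pos': array([ 209.39971954, -561.60509252,  198.52101881]), 'tcp_rot': array([-1.79891285e+02, -8.74936759e-03,  2.04411971e+01]), 'ft_force': array([ 0.62001053, -0.61264294, -0.09520728]), 'wrist_torque': array([0.02249371, 0.03257122, 0.05941966]), 'grip_force': 0.0, 'finger_gap': 85.11471911667311}
scene {'mtx': [[465.6734, 0.0, 309.6226], [0.0, 465.6734, 199.3437], [0.0, 0.0, 1.0]], 'R': [[0.8678, -0.4967, 0.0173], [-0.3676, -0.6649, -0.6502], [0.3344, 0.5578, -0.7596]], 't': [-412.3358, 315.7233, 1501.1356]}
side {'mtx': [[393.9106, 0.0, 324.4124], [0.0, 393.9106, 201.4342], [0.0, 0.0, 1.0]], 'R': [[-0.9011, -0.4332, -0.0186], [-0.2075, 0.4684, -0.8588], [0.3808, -0.77, -0.5119]], 't': [524.9915, 131.5098, 1240.3245]}
wrist {'mtx': [[309.7069, 0.0, 315.5144], [0.0, 309.7069, 196.687], [0.0, 0.0, 1.0]], 'T_tool_cam': [[0.0004, -0.9475, -0.3196, 83.5359], [1.0, 0.0006, -0.0006, 0.5993], [0.0008, -0.3196, 0.9475, -174.9308], [0.0, 0.0, 0.0, 1.0]]}
```

View pics/scene0.png

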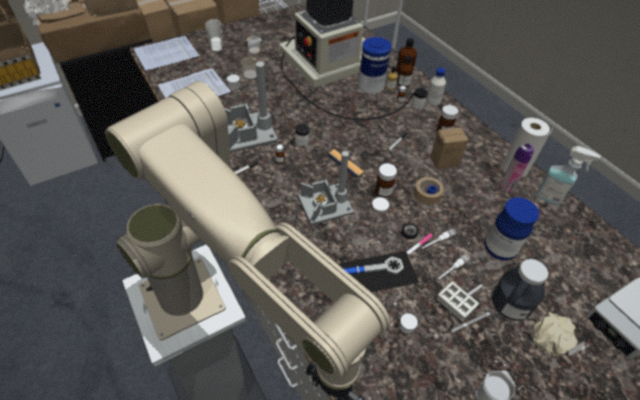

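View pics/side0.png

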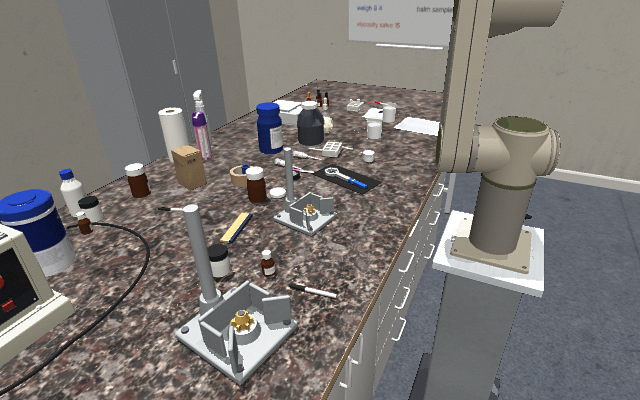

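The scene view shows two stands: nut at about (240,123) and nut at about (322,200). The wrench is on the black mat, with its ring at about (394,265). The side view shows the same nuts at about (241,321) and (310,210), and the ring at about (333,171).

```bash
cat > h.py <<'E'
import numpy as np, cv2
from scipy.spatial.transform import Rotation as Ro
from bench import sensors, optics, job, r
def pose():
    s=sensors.sense(); return np.array(s["tool_pos"]),Ro.from_euler("xyz",s["tcp_rot"],degrees=True).as_matrix()
def snap(name,tag=None):
    p=pose(); d=optics.snapshot(name); d["pose_p"],d["pose_R"]=p
    if tag: cv2.imwrite(f"pics/{tag}.png",d["pixels"][:,:,::-1]); np.savez(f"{tag}.npz",**d)
    return d
def ray(d,uv):
    K=d["mtx"]; x=(uv[0]-K[0,2])/K[0,0]; y=(uv[1]-K[1,2])/K[1,1]
    if "T_tool_cam" in d:
        th=np.hypot(x,y); k=np.sin(th)/max(th,1e-9); v=np.array([x*k,y*k,np.cos(th)])
        T=d["T_tool_cam"]; return d["pose_R"]@T[:3,3]+d["pose_p"], d["pose_R"]@T[:3,:3]@v
    R=d["R"]; return -R.T@d["t"], R.T@np.array([x,y,1])
def hit(d,uv,z):
    o,v=ray(d,uv); return o+v*(z-o[2])/v[2]
def proj(d,X):
    K=d["mtx"]
    if "T_tool_cam" in d:
        T=d["T_tool_cam"]; c=T[:3,:3].T@(d["pose_R"].T@(np.asarray(X)-d["pose_p"])-T[:3,3])
        rr=np.hypot(c[0],c[1]); th=np.arctan2(rr,c[2]); k=th/max(rr,1e-9); return np.array([K[0,0]*c[0]*k+K[0,2],K[1,1]*c[1]*k+K[1,2]])
    c=d["R"]@X+d["t"]; return np.array([K[0,0]*c[0]/c[2]+K[0,2],K[1,1]*c[1]/c[2]+K[1,2]])
E
python3 - <<'E'
from h import *
S=dict(np.load("scene0.npz"));D=dict(np.load("side0.npz"))
for n,a,b,z in (("A",(240,123),(241,321),62),("B",(322,200),(310,210),62),("ring",(394,265),(333,171),18)):
    print(n,hit(S,a,z).round(),hit(D,b,z).round())
# column tops 250?
print(hit(S,(261,64),250).round(),hit(S,(345,154),250).round(),hit(D,(191,210),250).round(),hit(D,(289,150),250).round())
# base corners in side
for uv in [(177,335),(238,376),(297,325)]: print("A",hit(D,uv,0).round())
for uv in [(274,218),(305,235),(335,213)]: print("B",hit(D,uv,0).round())
for uv in [(313,179),(380,190),(345,163),(368,187)]: print("mat",hit(D,uv,4).round())
E
```

```text
A [493. 627.  62.] [488. 636.  62.]
B [578.  91.  62.] [565. 144.  62.]
ring [ 664. -244.   18.] [ 654. -232.   18.]
[647. 714. 250.] [664.  96. 250.] [688. 527. 250.] [651. 111. 250.]
A [644. 694.   0.]
A [443. 722.   0.]
A [396. 545.   0.]
B [705. 156.   0.]
B [557. 202.   0.]
B [522.  39.   0.]
mat [ 710. -157.    4.]
mat [ 428. -179.    4.]
mat [ 650. -351.    4.]
mat [ 479. -183.    4.]
```

View pics/wrist0.png

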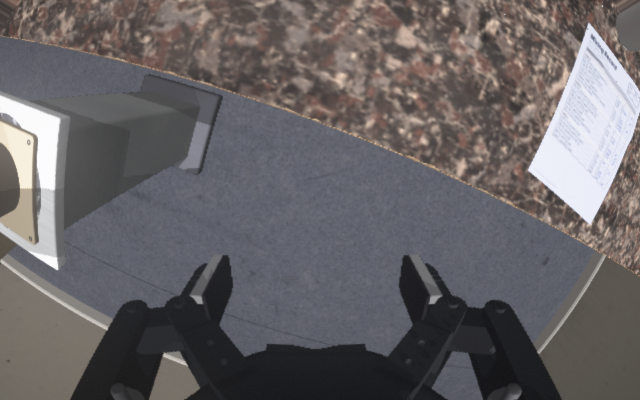

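The wrist view shows only the floor, the bench edge and the open fingers, so the camera has to move. B is about 155 x 167 mm and A about 200 x 183 mm, so B (x≈575, y≈110) is the smaller foot. I'll move the camera to see B and the wrench together.

```bash
cat >> h.py <<'E'
def delta(p,yaw):
    p0,R0=pose(); R=Ro.from_euler("xyz",[180,0,yaw],degrees=True).as_matrix()
    print("shift cm",(R0.T@(np.array(p)-p0)/10).round(2),"rot",np.degrees(Ro.from_matrix(R0.T@R).as_rotvec()).round(2))
E
python3 -c "
from h import *
delta([490,-60,300],0)"
```

```text
shift cm [ 43.81 -37.23 -10.07] rot [-9.000e-02  1.000e-02  2.044e+01]
```

Call:
play_rows([
  [[10,-8.5,-10,0,0,5],[15,-12.5,-10,0,0,10],[20,-17,-10,0,0,15],[24,-20.5,-10,0,0,18],[28,-24,-10,0,0,20.4]],
], jaw=1)

```text
time: 0.65
tool_pos: [323.1, -357.9, 281.1]
tcp_rot: [180.0, -0.0, -0.1]
ft_force: [0.5, -0.5, 0.2]
finger_gap: 85.6
grip_force: 0.0
```

```bash
python3 -c "
from h import *
print(pose()[0]);delta([490,-60,300],0)"
```

```text
[ 323.10466644 -357.88395869  281.08397349]
shift cm [ 16.63 -29.82  -1.9 ] rot [ 0.04 -0.04 -0.11]
```

Call:
play_rows([
  [[4,-7,-0.5,0,0,0],[7,-11,-1,0,0,0],[10,-16,-1,0,0,0],[13,-20,-1,0,0,0],[16,-25,-1,0,0,0]],
])

```text
time: 1.15
tool_pos: [457.7, -147.3, 290.2]
tcp_rot: [180.0, -0.0, 0.0]
ft_force: [1.2, -0.3, 0.8]
finger_gap: 85.6
grip_force: 0.0
```

Call:
play_rows([
  [[0,-2,0,0,0,0],[0,-3,0,0,0,0],[0,-3,0,0,0,0],[0,-3,0,0,0,0]],
])

```text
time: 1.55
tool_pos: [456.6, -120.0, 290.1]
tcp_rot: [180.0, 0.0, 0.0]
ft_force: [0.3, -0.4, -0.0]
finger_gap: 85.2
grip_force: 0.0
```

```bash
python3 -c "
from h import *
snap('wrist','w1');print(pose()[0],sensors.sense()['joint_pos'])"
```

```text
[ 456.63188208 -120.32516922  290.0803224 ] [-2.09651673e+01 -1.36834188e+01  9.63176198e+01 -2.57000709e-02
  9.73604597e+01  6.90682673e+01]
```

View pics/w1.png

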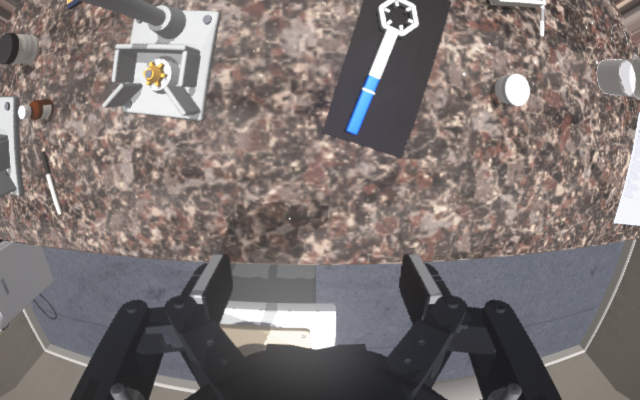

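The wrist view shows the wrench ring at about (398,16), the white line at (368,91) and the handle end at (354,131). The nut of foot B is at (157,74), with foot corners at (130,114), (203,118) and (217,11).

Run:
```python
from h import *
d=dict(np.load("w1.npz"))
ring=hit(d,(398,16),18);wl=hit(d,(368.5,91),18);end=hit(d,(354,132),16)
print("ring",ring,"line",wl,"end",end, np.linalg.norm(ring-wl),np.linalg.norm(ring-end))
print("wrench yaw",np.degrees(np.arctan2(*(ring-end)[[1,0]])))
nut=hit(d,(157,74),62);print("nut",nut)
c=[hit(d,u,z) for u,z in (((129,114),16),((202,118),16),((217,12),16))];print(np.round(c),np.linalg.norm(c[0]-c[1]),np.linalg.norm(c[1]-c[2]))
v=c[2]-c[1];print("yaw",np.degrees(np.arctan2(v[1],v[0])))
v=c[0]-c[1];print("yaw",np.degrees(np.arctan2(-v[0],v[1])))
for n,u in(("scene",None),("side",None)):
    e=dict(np.load(n+"0.npz"));print(n,proj(e,nut).round(),proj(e,ring).round())
for u in((323,135),(402,157)):print("mat",hit(d,u,4).round())
```

```text
ring [ 664.54476483 -238.89333674   18.        ] line [ 548.79267116 -195.6722432    18.        ] end [ 488.14982223 -176.04379264   16.        ] 123.55812444485663 187.26783217600308
wrench yaw -19.610990894757496
nut [583.74968931  99.9655594   62.        ]
[[530. 183.  16.]
 [513.  51.  16.]
 [674.  24.  16.]] 133.86534763277797 163.0088130140089
yaw -9.210600650055115
yaw -7.323860890214667
scene [322. 198.] [393. 264.]
side [311. 203.] [331. 170.]
mat [ 482. -131.    4.]
mat [ 450. -254.    4.]
```

```bash
python3 -c "
from h import *
delta([548,-196,120],-19.6)"
```

```text
shift cm [ 9.14  7.55 17.01] rot [ 0.03 -0.   19.56]
```

Call:
play_rows([
  [[2,2,4,0,0,7],[4.5,4,8,0,0,14],[7,6,12,0,0,19.5],[9.1,7.5,16,0,0,19.5],[9.1,7.5,17,0,0,19.5]],
], jaw=0.6)

```text
time: 2.1
tool_pos: [545.0, -195.8, 112.2]
tcp_rot: [-180.0, 0.6, -19.7]
ft_force: [-1.6, 1.0, -0.5]
finger_gap: 50.9
grip_force: 0.0
```

Call:
play_rows([
  [[0,0,0,0,0,0],[0,0,0,0,0,0]],
])

```text
time: 2.3
tool_pos: [548.1, -195.0, 121.8]
tcp_rot: [180.0, -0.1, -19.5]
ft_force: [-0.1, 0.0, 0.5]
finger_gap: 51.4
grip_force: 0.0
```

Run:
```python
from h import *
d=snap("wrist","w2"); im=d["pixels"].astype(int)
print(d["pose_p"],sensors.sense()["tcp_rot"])
b=((im[...,2]-im[...,0]>60)&(im[...,2]>120)).astype(np.uint8)
n,l,s,c=cv2.connectedComponentsWithStats(b)
for i in range(1,n):
    if s[i,4]>60:
        print(s[i],c[i].round(1))
```

```text
[ 548.13457562 -194.98477941  121.76537   ] [179.98147488  -0.21993543 -19.48813513]
[307 162  20  22 420] [316.4 172.3]
[ 306  188   20   61 1133] [315.1 217. ]
```

View pics/w2.png

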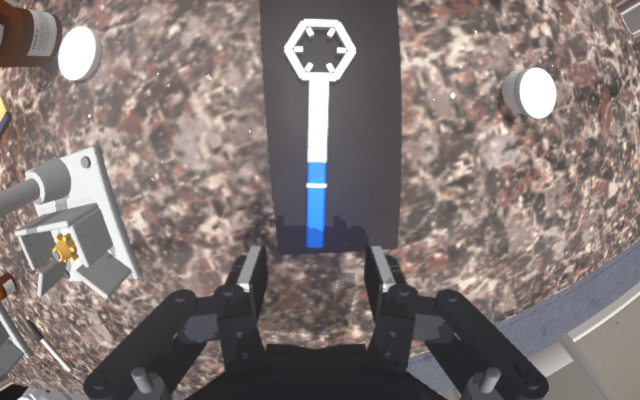

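The view shows the ring centre at about (320,50), the white line at (316.5,185) and the handle end at (315,248). The nut is at the left, at (65,248).

Run:
```python
from h import *
d=dict(np.load("w2.npz"))
ring=hit(d,(320,50),18);wl=hit(d,(316.5,185),18);end=hit(d,(315,248),18)
print(ring,wl,end,np.linalg.norm(ring-wl),np.linalg.norm(ring-end),"yaw",np.degrees(np.arctan2(*(ring-end)[[1,0]])))
print("mat near corners",hit(d,(276,254),4),hit(d,(398,248),4))
for u in ((270,100),(397,100)): print("mat edges",hit(d,u,4))
delta(list(wl[:2])+[20],np.degrees(np.arctan2(*(ring-end)[[1,0]])))
```

```text
[ 665.12400315 -240.07761133   18.        ] [ 549.12037307 -195.82419071   18.        ] [ 486.86692611 -172.2528446    18.        ] 124.15799381310114 190.72436785944416 yaw -20.831244075987513
mat near corners [ 486.6234081  -127.30774995    4.        ] [ 448.13355727 -254.84918102    4.        ]
mat edges [ 638.38178318 -181.20460578    4.        ]
mat edges [ 599.6873189  -294.93903108    4.        ]
shift cm [1.000e-02 7.000e-02 1.029e+01] rot [ 0.02 -0.22  1.34]
```

Call:
play_rows([
  [[0,0.07,4.5,0,0,1.3],[0,0.07,8,0,0,1.3],[0,0.07,10.5,0,0,1.3],[0,0.07,11.5,0,0,1.3],[0,0.07,11.7,0,0,1.3]],
])

```text
time: 2.85
tool_pos: [548.2, -194.8, 4.2]
tcp_rot: [180.0, -0.1, -20.7]
ft_force: [0.1, -0.5, 0.2]
finger_gap: 51.7
grip_force: 0.0
```

Call:
play_rows([
  [[0,0,0,0,0,0],[0,0,0,0,0,0],[0,0,0,0,0,0]],
])

```text
time: 3.15
tool_pos: [549.2, -195.3, 5.1]
tcp_rot: [180.0, -0.2, -20.8]
ft_force: [-0.4, -0.7, -0.0]
finger_gap: 51.3
grip_force: 0.0
```

Call:
play_rows([
  [[0,0,0.1,0,0,0],[0,0,0.1,0,0,0],[0,0,0.1,0,0,0],[0,0,0.1,0,0,0],[0,0,0.1,0,0,0]],
], jaw=0, squeeze=90)

```text
time: 3.65
tool_pos: [547.7, -194.7, 2.1]
tcp_rot: [-180.0, 0.0, -20.8]
ft_force: [-0.0, -0.5, 0.1]
finger_gap: -0.0
grip_force: 0.0
```

Call:
play_rows([
  [[0,0,0,0,0,0],[0,0,0,0,0,0],[0,0,0,0,0,0]],
])

```text
time: 3.95
tool_pos: [547.8, -194.7, 2.1]
tcp_rot: [180.0, 0.0, -20.8]
ft_force: [-0.0, -0.1, 0.6]
finger_gap: -0.3
grip_force: 0.0
```

Run:
```python
from h import *
d=snap("wrist"); e=snap("side")
u,v=proj(e,[550,-195,10]).astype(int)
c=e["pixels"][v-50:v+50,u-60:u+60,::-1]
cv2.imwrite("pics/c3.png",np.vstack([cv2.resize(d["pixels"][:,:,::-1],(480,300)),cv2.resize(c,(480,300),interpolation=cv2.INTER_CUBIC)]))
```

```text
(no output)
```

View pics/c3.png

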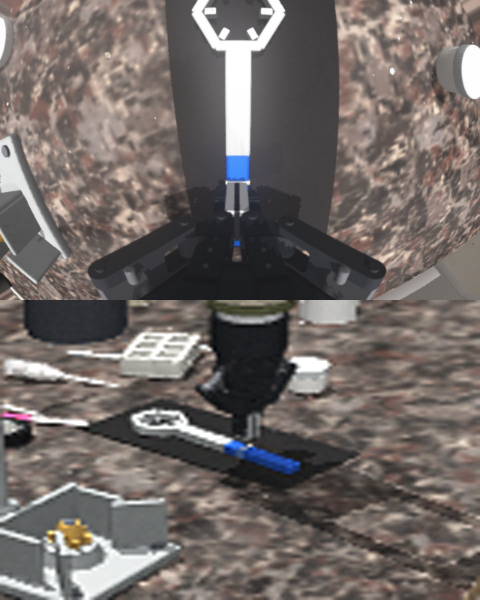

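The fingers shut to 0 without force. In the side crop their tips appear just above the handle at the white line. I'll check the geometry.

Run:
```python
from h import *
print([a for a in dir(r) if a[0]!="_"], r.pinch_z, sensors.sense()["joint_pos"])
d=snap("wrist"); e=snap("side");f=snap("scene")
p,R=pose()
for k in (0,10,19,40): print(k,proj(d,p-R@[0,0,k]).round(1),proj(e,p-R@[0,0,k]).round(1),proj(f,p-R@[0,0,k]).round(1))
a=cv2.resize(d["pixels"][200:300,250:390,::-1],None,fx=4,fy=3.0)
u,v=proj(e,p).astype(int); b=cv2.resize(e["pixels"][v-30:v+20,u-30:u+26,::-1],None,fx=5,fy=5)
u2,v2=proj(f,p).astype(int); c=cv2.resize(f["pixels"][v2-30:v2+20,u2-30:u2+26,::-1],None,fx=5,fy=5)
cv2.imwrite("pics/c4.png",np.vstack([a,np.hstack([b,c])]));print(a.shape,b.shape,(u,v),(u2,v2))
```

```text
['PlanningError', 'pinch_z'] 18.700000000000003 [-2.46239325e+01  1.49975238e+01  9.83665071e+01  1.16164166e-03
  6.66384645e+01  8.61349318e+01]
0 [316.2 233.9] [352.9 182.9] [356.9 271.1]
10 [316.3 241.1] [353.  180.7] [357.2 269.5]
19 [316.3 248.2] [353.  178.7] [357.4 268.1]
40 [316.4 267.6] [353.1 174.1] [358.  264.6]
(300, 560, 3) (250, 280, 3) (np.int64(352), np.int64(182)) (np.int64(356), np.int64(271))
```

View pics/c4.png

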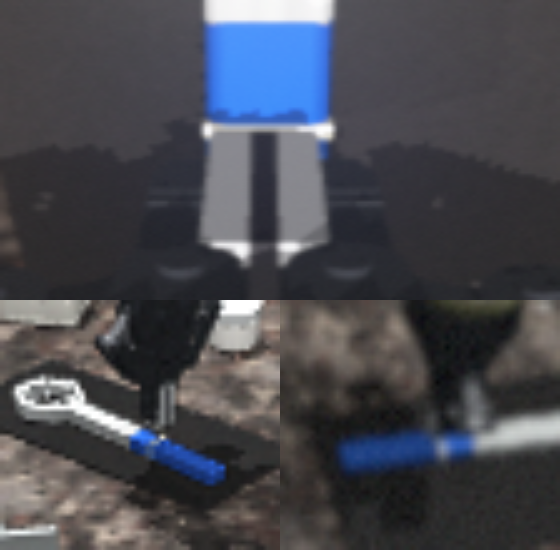

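The closed tips hover just above the handle, about 19 mm behind the nominal TCP in all three views. I'll open, go lower in steps while watching the force, and close again.

Call:
play_rows([
  [[0,0,0,0,0,0],[0,0,0,0,0,0],[0,0,0,0,0,0],[0,0,0.2,0,0,0],[0,0,0.5,0,0,0]],
], jaw=0.6)

```text
time: 4.7
tool_pos: [548.0, -194.8, -2.8]
tcp_rot: [180.0, -0.0, -20.8]
ft_force: [-0.8, 0.4, 0.4]
finger_gap: 51.2
grip_force: 0.0
```

```bash
python3 -c "
from h import *
s=sensors.sense();print(s['tool_pos'],s['ft_force'],s['finger_gap'],s['wrist_torque'])"
```

```text
[ 547.96637615 -194.84032414   -2.8381198 ] [-0.79127311  0.42729343  0.43887599] 51.22607582919722 [ 0.00243972 -0.05094987 -0.04004431]
```

Call:
play_rows([
  [[0,0,0.1,0,0,0],[0,0,0.2,0,0,0],[0,0,0.3,0,0,0],[0,0,0.4,0,0,0]],
])

```text
time: 5.1
tool_pos: [547.8, -194.7, -6.9]
tcp_rot: [180.0, -0.0, -20.8]
ft_force: [0.3, 0.1, 0.7]
finger_gap: 51.1
grip_force: 0.0
```

Call:
play_rows([
  [[0,0,0,0,0,0],[0,0,0,0,0,0],[0,0,0,0,0,0],[0,0,0,0,0,0]],
], jaw=0.15)

```text
time: 5.5
tool_pos: [547.8, -194.7, -6.8]
tcp_rot: [-180.0, -0.0, -20.8]
ft_force: [0.2, 0.0, -0.0]
finger_gap: 13.1
grip_force: 0.0
```

Call:
play_rows([
  [[0,0,0.1,0,0,0],[0,0,0.2,0,0,0],[0,0,0.2,0,0,0]],
])

```text
time: 5.8
tool_pos: [547.6, -194.7, -9.1]
tcp_rot: [180.0, 0.0, -20.8]
ft_force: [-0.1, -0.4, -0.9]
finger_gap: 12.9
grip_force: 0.0
```

Run:
```python
from h import *
s=sensors.sense();print(s['tool_pos'],s['ft_force'],s['finger_gap'])
d=snap("wrist"); e=snap("side")
p,R=pose()
a=cv2.resize(d["pixels"][200:300,250:390,::-1],None,fx=4,fy=3.0)
u,v=proj(e,p).astype(int); b=cv2.resize(e["pixels"][v-30:v+20,u-40:u+40,::-1],None,fx=7,fy=6,interpolation=cv2.INTER_CUBIC)
cv2.imwrite("pics/c5.png",np.vstack([a,b]));print((u,v), proj(e,p-R@[0,0,20]),proj(e,p-R@[0,0,30]))
```

```text
[ 547.59270254 -194.68615885   -9.12132069] [-0.14900664 -0.41863906 -0.8575897 ] 12.861256471990696
(np.int64(352), np.int64(185)) [352.99630141 180.96164191] [353.04204449 178.7652197 ]
```

View pics/c5.png

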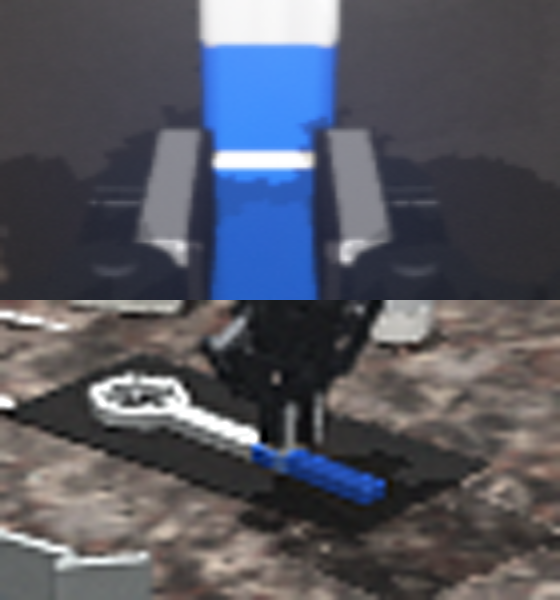

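The pads are still above the handle (handle at x 213–317 in the crop, dark pads overlapping its edges). So the real tips sit about 25–30 mm behind the reported TCP. I'll open a little and go on down.

Call:
play_rows([
  [[0,0,0,0,0,0],[0,0,0,0,0,0],[0,0,0.2,0,0,0],[0,0,0.4,0,0,0],[0,0,0.5,0,0,0]],
], jaw=0.45)

```text
time: 6.4
tool_pos: [547.6, -194.6, -14.2]
tcp_rot: [-180.0, 0.0, -20.8]
ft_force: [0.8, -0.6, -0.5]
finger_gap: 38.1
grip_force: 0.0
```

Call:
play_rows([
  [[0,0,0,0,0,0],[0,0,0,0,0,0],[0,0,0,0,0,0],[0,0,0,0,0,0]],
], jaw=0.15, squeeze=20)

```text
time: 6.8
tool_pos: [548.3, -194.9, -13.3]
tcp_rot: [180.0, -0.1, -20.8]
ft_force: [-0.4, -0.5, 4.3]
finger_gap: 12.7
grip_force: 1.9
```

The pads now touch the handle top, so the tips sit about 31 mm behind the reported TCP. The target is therefore TCP z ≈ -26.

Call:
play_rows([
  [[0,0,-0.2,0,0,0],[0,0,-0.2,0,0,0],[0,0,0.1,0,0,0],[0,0,0.5,0,0,0],[0,0,0.9,0,0,0]],
], jaw=0.45)

```text
time: 7.3
tool_pos: [547.5, -194.6, -23.5]
tcp_rot: [-180.0, 0.0, -20.8]
ft_force: [0.7, -0.1, -0.1]
finger_gap: 38.6
grip_force: 0.0
```

Call:
play_rows([
  [[0,0,0.1,0,0,0],[0,0,0.2,0,0,0],[0,0,0.2,0,0,0]],
])

```text
time: 7.6
tool_pos: [547.6, -194.7, -25.1]
tcp_rot: [180.0, 0.0, -20.8]
ft_force: [-0.5, 0.8, -0.0]
finger_gap: 38.6
grip_force: 0.0
```

Call:
play_rows([
  [[0,0,0,0,0,0],[0,0,0,0,0,0],[0,0,0,0,0,0],[0,0,0,0,0,0],[0,0,0,0,0,0]],
], jaw=0.1, squeeze=60)

```text
time: 8.1
tool_pos: [548.1, -194.9, -24.4]
tcp_rot: [180.0, -0.0, -20.8]
ft_force: [-0.9, 0.4, 4.2]
finger_gap: 16.0
grip_force: 60.4
```

Gripped at 60 N. I'll raise the grip force and lift.

Call:
play_rows([
  [[0,0,0,0,0,0],[0,0,-0.5,0,0,0],[0,0,-1.5,0,0,0],[0,0,-4,0,0,0],[0,0,-8,0,0,0]],
], jaw=0, squeeze=110)

```text
time: 8.6
tool_pos: [544.9, -193.4, 53.0]
tcp_rot: [-180.0, 0.4, -20.8]
ft_force: [-0.0, -0.4, -3.1]
finger_gap: 14.7
grip_force: 107.9
```

Call:
play_rows([
  [[0,0,-4,0,0,0],[0,0,-7,0,0,0],[0,0,-7,0,0,0]],
])

```text
time: 8.9
tool_pos: [551.1, -196.3, 131.8]
tcp_rot: [180.0, -0.6, -20.8]
ft_force: [1.8, -0.3, -1.8]
finger_gap: 14.9
grip_force: 107.9
```

Run:
```python
from h import *
# view pose: nut at (584,100); TCP 125+ behind, yaw ~ +20
delta([584-125*np.cos(np.radians(20))-20,100-125*np.sin(np.radians(20)),130],20)
```

```text
shift cm [-18.76 -20.    -0.02] rot [  0.24  -0.52 -40.76]
```

```bash
python3 -c "
from h import *
delta([474,10,130],0)"
```

```text
shift cm [-14.52 -16.56   0.03] rot [  0.14  -0.54 -20.76]
```

Call:
play_rows([
  [[-3,-3.3,0,0,0,-5],[-6,-6.8,0,0,0,-10],[-9,-10.3,0,0,0,-15],[-12,-13.5,0,0,0,-20.8],[-14.5,-16.5,0,0,0,-20.8]],
])

```text
time: 9.4
tool_pos: [468.5, 12.7, 123.8]
tcp_rot: [-180.0, 0.1, 0.3]
ft_force: [1.7, 0.3, -2.2]
finger_gap: 14.5
grip_force: 108.1
```

Call:
play_rows([
  [[0,0,0,0,0,0],[0,0,0,0,0,0],[0,0,0,0,0,0]],
])

```text
time: 9.7
tool_pos: [470.5, 10.4, 124.7]
tcp_rot: [180.0, 0.0, 0.0]
ft_force: [0.2, 0.8, -2.8]
finger_gap: 14.8
grip_force: 108.3
```

Run:
```python
from h import *
d=snap("wrist","w6"); print(d["pose_p"],sensors.sense()["tcp_rot"])
nut=np.array([584,100,62]);u,v=proj(d,nut).astype(int);print("nut pred",u,v)
im=d["pixels"].astype(int)
m=((im[...,0]>110)&(im[...,0]-im[...,2]>60)&(im[...,1]-im[...,2]>30)).astype(np.uint8)
n,l,s,c=cv2.connectedComponentsWithStats(m)
for i in range(1,n):
    if s[i,4]>80: print(s[i],c[i].round(1),hit(d,c[i],55).round(1))
a=d["pixels"][:,:,::-1].copy()
x0,y0=max(u-100,0),max(v-75,0)
big=cv2.resize(a[y0:y0+150,x0:x0+200],(800,600),interpolation=cv2.INTER_CUBIC)
cv2.imwrite("pics/c6.png",big);print("crop origin",x0,y0)
```

```text
[470.53332972  10.37494517 124.66811429] [ 1.79983865e+02  3.12428969e-02 -1.70202097e-02]
nut pred 200 63
[172  43  41  42 732] [193.3  62.4] [586.3 109.4  55. ]
crop origin 100 0
```

View pics/c6.png

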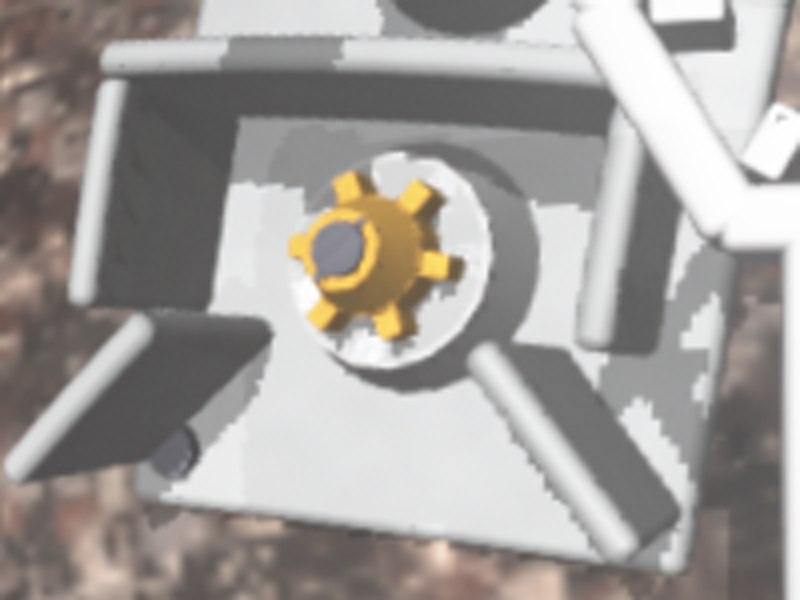

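The crop (4x, origin (100,0)) shows the nut top at (338,247). The six lug tips are at (348,187), (425,197), (443,266), (395,322), (324,318) and (300,245). The rear wall top edge runs from (105,73) to (600,80), and the foot's front edge from (150,497) to (690,570).

Run:
```python
from h import *
d=dict(np.load("w6.npz")); q=lambda x,y,z:hit(d,(100+x/4,y/4),z)
print("stud top",q(338,247,64),"collar",q(391,259,36))
L=np.array([q(x,y,48) for x,y in((348,187),(425,197),(443,266),(395,322),(324,318),(300,245))])
c=L.mean(0);v=L-c;print("lugs c",c,np.hypot(v[:,0],v[:,1]).round(1))
a=np.degrees(np.arctan2(v[:,1],v[:,0]));print(a.round(1)); 
ph=np.degrees(np.angle(np.exp(1j*np.radians(a*6)).mean()))/6;print("lug angle mod60",ph)
def yaw(A,B): e=A-B; return np.degrees(np.arctan2(-e[0],e[1])),np.linalg.norm(e)
print("front",yaw(q(150,497,16),q(688,570,16)))
print("front2",yaw(q(250,510,16),q(600,558,16)))
print("rear wall near top edge",yaw(q(130,75,76),q(580,83,76)), q(350,79,76))
print("rib tops",[q(*p,76).round(0) for p in((140,322),(12,470),(485,352),(622,553))])
print("sidewall R near end",q(592,345,76),"L",q(80,300,76))
# lateral ring: outer hex visible corner
```

```text
stud top [586.52209034 113.4696774   64.        ] collar [586.19190787 112.89936682  36.        ]
lugs c [586.010898   112.72915274  48.        ] [16.5 16.7 16.6 15.7 16.8 17.4]
[  18.9  -47.3 -103.6 -160.9  137.4   75.8]
lug angle mod60 16.708487933757013
front (np.float64(-9.974766091678248), np.float64(143.5019079004629))
front2 (np.float64(-10.00226237080606), np.float64(91.90937257986187))
rear wall near top edge (np.float64(-9.828304509225685), np.float64(96.69559345916034)) [617.90979397 105.96332773  76.        ]
rib tops [array([576., 154.,  76.]), array([549., 190.,  76.]), array([562.,  79.,  76.]), array([524.,  54.,  76.])]
sidewall R near end [562.31278828  58.89312426  76.        ] L [582.53142778 168.74074119  76.        ]
```

The nut is at about (586,113), foot yaw is -10° and the lugs are at 16.7° mod 60 in the world frame, so the nut is about 158° (2.75 rad) short. The wall distance and lug radius agree with the given sizes. Next I'll check numerically how the wrench sits in the hand.

Run:
```python
from h import *
d=dict(np.load("w6.npz")); im=d["pixels"].astype(int)
p,R=d["pose_p"],d["pose_R"]
for row in (0,10,20,30,40,50,60,70,90,110,130,150,170,190,200,205,210,215,220,225,230,235,240):
    w=np.where((im[row,200:440].min(-1)>190)|((im[row,200:440,2]-im[row,200:440,0]>50)))[0]+200
    seg=np.split(w,np.where(np.diff(w)>2)[0]+1) if len(w) else []
    print(row,[(int(s[0]),int(s[-1])) for s in seg if len(s)>4], im[row,316])
for x,z in ((125,43),(97,43),(100,43),(50,43),(0,43),(125,29)): print(x,z,proj(d,p+R@[x,0,-z]).round(1))
```

```text
0 [(237, 258), (262, 280), (283, 294), (353, 370), (374, 389)] [135 123 119]
10 [(200, 218), (225, 264), (284, 293), (369, 387)] [167 153 145]
20 [(252, 291), (362, 380)] [143 121 115]
30 [(254, 302), (330, 342), (356, 374)] [118 110 109]
40 [(200, 209), (252, 258), (265, 296), (336, 347), (350, 368)] [122 113 111]
50 [(212, 219), (250, 256), (271, 362)] [254 254 254]
60 [(210, 222), (235, 255), (269, 275), (281, 351)] [254 254 254]
70 [(215, 221), (235, 253), (296, 336)] [254 254 254]
90 [(218, 225), (244, 251), (296, 336)] [253 253 253]
110 [(200, 227), (232, 240), (259, 267), (297, 335)] [253 253 252]
130 [(200, 243), (247, 254), (297, 335)] [252 251 251]
150 [(297, 335)] [250 249 250]
170 [(297, 335)] [248 247 248]
190 [(298, 334)] [246 245 245]
200 [(298, 334)] [244 244 244]
205 [(298, 334)] [244 243 244]
210 [(298, 333)] [243 243 243]
215 [(298, 333)] [242 242 242]
220 [(298, 333)] [241 241 242]
225 [(299, 333)] [240 239 241]
230 [(297, 334)] [ 69 137 247]
235 [(298, 334)] [ 69 137 247]
240 [(298, 334)] [ 66 136 246]
125 43 [315.5   1.8]
97 43 [315.4  64.7]
100 43 [315.4  57.7]
50 43 [315.4 173.2]
0 43 [315.4 270.9]
125 29 [315.5  10.4]
```

```bash
cat >> h.py <<'E'
NUT=np.array([586.2,113.0]); L=124.5
def over(yaw,z,nut=None):
    nut=NUT if nut is None else nut; a=np.radians(yaw); delta([nut[0]-L*np.cos(a),nut[1]-L*np.sin(a),z],yaw)
E
python3 -c "
from h import *
over(16.7,75)"
```

```text
shift cm [-0.37 -6.72  4.98] rot [ 1.000e-02  3.000e-02 -1.672e+01]
```

Call:
play_rows([
  [[0,-3,0,0,0,-6],[-0.3,-5,1,0,0,-12],[-0.4,-6.7,3,0,0,-16.7],[-0.4,-6.7,5,0,0,-16.7],[-0.4,-6.7,5,0,0,-16.7]],
])

```text
time: 10.25
tool_pos: [464.3, 77.2, 71.9]
tcp_rot: [-179.9, 0.3, 16.7]
ft_force: [-0.7, -0.6, -1.7]
finger_gap: 14.9
grip_force: 108.4
```

Call:
play_rows([
  [[0,0,0,0,0,0],[0,0,0,0,0,0],[0,0,0,0,0,0]],
])

```text
time: 10.55
tool_pos: [467.8, 77.5, 76.5]
tcp_rot: [180.0, -0.1, 16.7]
ft_force: [0.0, 0.2, -2.0]
finger_gap: 14.4
grip_force: 108.5
```

Run:
```python
from h import *
d=snap("wrist","w7"); print(d["pose_p"],sensors.sense()["tcp_rot"])
over(16.7,75)
print("nut top proj",proj(d,[*NUT,64]),"lug plane",proj(d,[*NUT,48]))
im=d["pixels"].astype(int)
m=((im[...,0]>110)&(im[...,0]-im[...,2]>60)).astype(np.uint8)
n,l,s,c=cv2.connectedComponentsWithStats(m)
for i in range(1,n):
    if s[i,4]>20: print(s[i],c[i].round(1))
cv2.imwrite("pics/c7.png",cv2.resize(d["pixels"][:130,220:420,::-1],(800,520),interpolation=cv2.INTER_CUBIC))
```

```text
[467.75050126  77.46277647  76.45347888] [ 1.79972171e+02 -1.09726557e-01  1.66885613e+01]
shift cm [-0.08  0.01  0.13] rot [ 0.03 -0.11 -0.01]
nut top proj [314.824245    30.75982894] lug plane [314.88395405  35.7937089 ]
[287   8  38  24 288] [306.3  19.6]
[329  19  12   9  67] [334.4  23.3]
[303  26  26  19 182] [317.8  37.1]
```

View pics/c7.png

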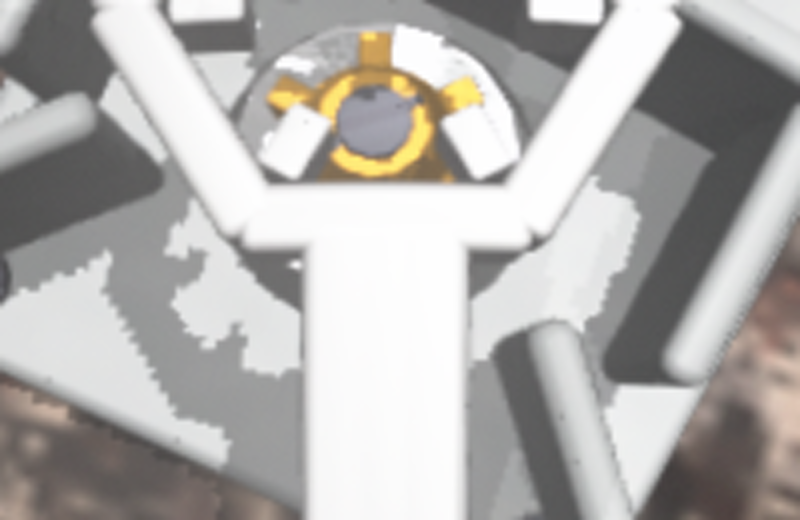

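The crop shows the stud end at (376,122), within 1 px of prediction. A lug at (375,50) points along the handle, and the wrench axis is about 1.2 mm to the right. I'll shift and lower.

Call:
play_rows([
  [[-0.15,-0.12,0.5,0,0,0],[-0.15,-0.12,2,0,0,0],[-0.15,-0.12,3.5,0,0,0],[-0.15,-0.12,4.7,0,0,0],[-0.15,-0.12,5.2,0,0,0]],
])

```text
time: 11.1
tool_pos: [463.7, 78.6, 21.6]
tcp_rot: [-180.0, 0.1, 16.7]
ft_force: [-0.2, -0.4, -2.2]
finger_gap: 14.6
grip_force: 108.5
```

Call:
play_rows([
  [[0,0,0.1,0,0,0],[0,0,0.3,0,0,0],[0,0,0.5,0,0,0],[0,0,0.7,0,0,0]],
])

```text
time: 11.5
tool_pos: [465.4, 78.7, 16.6]
tcp_rot: [180.0, -0.1, 16.7]
ft_force: [-0.1, -1.1, -2.3]
finger_gap: 14.7
grip_force: 108.5
```

Call:
play_rows([
  [[0,0,0.1,0,0,0],[0,0,0.2,0,0,0],[0,0,0.3,0,0,0],[0,0,0.4,0,0,0],[0,0,0.5,0,0,0]],
])

```text
time: 12.0
tool_pos: [464.9, 78.7, 11.1]
tcp_rot: [-180.0, -0.0, 16.7]
ft_force: [-0.2, 0.2, -2.4]
finger_gap: 14.7
grip_force: 108.5
```

Call:
play_rows([
  [[0,0,0.1,0,0,0],[0,0,0.2,0,0,0],[0,0,0.3,0,0,0],[0,0,0.3,0,0,0]],
])

```text
time: 12.4
tool_pos: [464.7, 78.7, 8.0]
tcp_rot: [-180.0, 0.0, 16.7]
ft_force: [-0.0, -1.0, -3.0]
finger_gap: 14.6
grip_force: 108.5
```

Call:
play_rows([
  [[0,0,0.1,0,0,0],[0,0,0.2,0,0,0],[0,0,0.2,0,0,0]],
])

```text
time: 12.7
tool_pos: [464.9, 78.7, 6.2]
tcp_rot: [180.0, -0.0, 16.7]
ft_force: [-1.3, 0.3, -0.3]
finger_gap: 14.4
grip_force: 108.8
```

```bash
python3 -c "
from h import *
s=sensors.sense();print(s['tool_pos'],s['ft_force'],s['wrist_torque'],s['joint_pos'])"
```

```text
[464.93590323  78.66503496   6.23148198] [-1.31737965  0.30576364 -0.33287763] [0.03953175 0.06660337 0.00713668] [ 3.37020003e+00 -1.56171181e+00  1.15916381e+02 -5.20432539e-04
  6.56358775e+01  7.66251878e+01]
```

Seated, with contact at TCP z ≈ 6.2. Stroke 1 follows.

Call:
play_rows([
  [[0.07,-1.31,0,0,0,6],[0.27,-2.6,0,0,0,12],[0.61,-3.86,0,0,0,18],[1.08,-5.08,0,0,0,24],[1.68,-6.25,0,0,0,30]],
])

```text
time: 13.2
tool_pos: [463.4, 143.5, 6.5]
tcp_rot: [180.0, -0.1, -13.5]
ft_force: [1.8, -3.1, -0.1]
finger_gap: 14.8
grip_force: 108.8
```

```bash
cat >> h.py <<'E'
def st():
    s=sensors.sense(); p=s['tool_pos']; y=np.radians(s['tcp_rot'][2]); f=s['ft_force']; t=s['wrist_torque']
    rc=p[:2]+125*np.array([np.cos(y),np.sin(y)])
    # torque of wrist load about the nut axis (clockwise positive): force on tool at p plus moment
    M=(p[0]-NUT[0])/1e3*f[1]-(p[1]-NUT[1])/1e3*f[0]
    print("p",p.round(1),"yaw",s['tcp_rot'].round(2),"ring",rc.round(1),"F",f.round(1),"T",t.round(2),"M force",round(M,3),"M+Tz",round(M+t[2],3),"j6",s['joint_pos'][5].round(1),"gap",round(s['finger_gap'],1),"t",s['time'])
E
python3 -c "
from h import *
st()"
```

```text
p [463.4 143.5   6.5] yaw [ 1.7999e+02 -7.0000e-02 -1.3510e+01] ring [585.  114.3] F [ 1.8 -3.1 -0.1] T [-0.47 -0.56  0.04] M force 0.331 M+Tz 0.367 j6 114.7 gap 14.8 t 13.2
```

Call:
play_rows([
  [[0.05,-1.09,0,0,0,5],[0.19,-2.17,0,0,0,10],[0.43,-3.24,0,0,0,15],[0.75,-4.28,0,0,0,20],[1.13,-5.18,0,0,0,24.5]],
])

```text
time: 13.7
tool_pos: [486.5, 191.4, 6.4]
tcp_rot: [-180.0, -0.1, -37.9]
ft_force: [1.3, -3.9, 0.9]
finger_gap: 14.5
grip_force: 108.8
```

Call:
play_rows([
  [[0,0,0,0,0,0]],
])

```text
time: 13.8
tool_pos: [486.7, 191.6, 6.5]
tcp_rot: [-180.0, -0.1, -37.8]
ft_force: [0.5, -2.2, -0.7]
finger_gap: 14.9
grip_force: 108.8
```

```bash
python3 -c "
from h import *
st()"
```

```text
p [486.7 191.6   6.5] yaw [-1.7997e+02 -5.0000e-02 -3.7800e+01] ring [585.5 115. ] F [ 0.5 -2.2 -0.7] T [-0.48 -0.3  -0.1 ] M force 0.178 M+Tz 0.083 j6 143.7 gap 14.9 t 13.8
```

Call:
play_rows([
  [[0.02,0.65,0,0,0,-3],[0.02,0.65,-0.8,0,0,-3],[0.02,0.65,-1.6,0,0,-3],[0.15,1.96,-1.6,0,0,-9],[0.43,3.24,-1.6,0,0,-15]],
])

```text
time: 14.3
tool_pos: [469.6, 163.1, 23.3]
tcp_rot: [-180.0, -0.0, -22.5]
ft_force: [-0.2, -0.3, -3.0]
finger_gap: 14.8
grip_force: 108.6
```

```bash
python3 -c "
from h import *
st()"
```

```text
p [469.6 163.1  23.3] yaw [-1.7995e+02 -4.0000e-02 -2.2520e+01] ring [585.1 115.2] F [-0.2 -0.3 -3. ] T [0.03 0.07 0.06] M force 0.048 M+Tz 0.109 j6 125.7 gap 14.8 t 14.3
```

Call:
play_rows([
  [[0.09,1.52,0,0,0,-7],[0.37,3.02,0,0,0,-14],[0.83,4.48,0,0,0,-21],[1.46,5.87,0,0,0,-28],[2.26,7.17,0,0,0,-35]],
])

```text
time: 14.8
tool_pos: [462.4, 87.6, 22.9]
tcp_rot: [-180.0, -0.0, 12.5]
ft_force: [0.7, 0.7, -2.5]
finger_gap: 14.6
grip_force: 108.5
```

Call:
play_rows([
  [[0.07,1.31,0,0,0,-6],[0.27,2.6,0,0,0,-12],[0.47,3.4,0,0,0,-15.8],[0.47,3.4,0,0,0,-15.8],[0.47,3.4,0,0,0,-15.8]],
])

```text
time: 15.3
tool_pos: [474.3, 56.0, 22.6]
tcp_rot: [-180.0, -0.0, 27.9]
ft_force: [-0.5, -0.7, -2.8]
finger_gap: 14.9
grip_force: 108.5
```

Run:
```python
from h import *
st(); d=snap("wrist","w8"); im=d["pixels"].astype(int)
m=((im[...,0]>110)&(im[...,0]-im[...,2]>60)).astype(np.uint8)
n,l,s,c=cv2.connectedComponentsWithStats(m)
for i in range(1,n):
    if s[i,4]>15: print(s[i],c[i].round(1))
print(proj(d,[585.2,114.5,64]))
over(28,22,np.array([585.2,114.5]))
```

```text
p [474.3  56.   22.6] yaw [-1.7999e+02 -2.0000e-02  2.7870e+01] ring [584.8 114.4] F [-0.5 -0.7 -2.8] T [0.01 0.07 0.03] M force 0.054 M+Tz 0.088 j6 62.7 gap 14.9 t 15.3
[ 282    0   73   46 1131] [323.9  18. ]
[282  12  18  23 132] [289.2  24.5]
[314.29421667   1.74667501]
shift cm [0.09 0.06 0.04] rot [-0.01 -0.01 -0.09]
```

Call:
play_rows([
  [[0.05,0.03,0.2,0,0,0],[0.05,0.03,0.5,0,0,0],[0.05,0.03,0.8,0,0,0],[0.05,0.03,0.8,0,0,0]],
])

```text
time: 15.75
tool_pos: [474.1, 56.0, 13.3]
tcp_rot: [-180.0, 0.1, 28.0]
ft_force: [-0.2, 0.7, -2.8]
finger_gap: 15.0
grip_force: 108.5
```

```bash
python3 -c "
from h import *
st()"
```

```text
p [474.1  56.   13.3] yaw [-1.7996e+02  7.0000e-02  2.8050e+01] ring [584.5 114.7] F [-0.2  0.7 -2.8] T [-0.03 -0.01  0.  ] M force -0.091 M+Tz -0.087 j6 62.5 gap 15.0 t 15.75
```

Call:
play_rows([
  [[0,0,0.3,0,0,0],[0,0,0.6,0,0,0],[0,0,0.7,0,0,0]],
])

```text
time: 16.05
tool_pos: [474.8, 55.8, 6.8]
tcp_rot: [-180.0, 0.0, 28.0]
ft_force: [-1.0, -0.7, -1.5]
finger_gap: 15.0
grip_force: 108.7
```

Call:
play_rows([
  [[0.07,-1.31,0,0,0,6],[0.27,-2.6,0,0,0,12],[0.61,-3.86,0,0,0,18],[1.08,-5.08,0,0,0,24],[1.68,-6.25,0,0,0,30]],
])

```text
time: 16.55
tool_pos: [460.1, 119.0, 7.2]
tcp_rot: [180.0, 0.0, -2.2]
ft_force: [0.8, -2.4, -1.1]
finger_gap: 14.6
grip_force: 108.7
```

```bash
python3 -c "
from h import *
st()"
```

```text
p [460.1 119.    7.2] yaw [179.97   0.    -2.21] ring [585.  114.2] F [ 0.8 -2.4 -1.1] T [-0.3  -0.31  0.04] M force 0.293 M+Tz 0.332 j6 100.6 gap 14.6 t 16.55
```

Call:
play_rows([
  [[0.09,-1.52,0.05,0,0,7],[0.37,-3.02,0.05,0,0,14],[0.83,-4.48,0.05,0,0,21],[1.46,-5.87,0.05,0,0,28],[2.28,-7.2,0.05,0,0,35.2]],
])

```text
time: 17.05
tool_pos: [485.8, 190.4, 6.8]
tcp_rot: [180.0, -0.0, -37.4]
ft_force: [1.6, -4.0, 0.1]
finger_gap: 14.5
grip_force: 108.8
```

Call:
play_rows([
  [[0,0,0,0,0,0]],
])

```text
time: 17.15
tool_pos: [486.2, 190.9, 6.9]
tcp_rot: [-180.0, -0.0, -37.2]
ft_force: [-1.4, -1.5, -0.6]
finger_gap: 14.4
grip_force: 108.8
```

```bash
python3 -c "
from h import *
st()"
```

```text
p [486.2 190.9   6.9] yaw [-1.7998e+02 -2.0000e-02 -3.7230e+01] ring [585.7 115.3] F [-1.4 -1.5 -0.6] T [-0.33 -0.01 -0.2 ] M force 0.264 M+Tz 0.06 j6 143.1 gap 14.4 t 17.15
```

Call:
play_rows([
  [[0.02,0.65,0,0,0,-3],[0.02,0.65,-0.8,0,0,-3],[0.02,0.65,-1.6,0,0,-3],[0.15,1.96,-1.6,0,0,-9],[0.43,3.24,-1.6,0,0,-15]],
])

```text
time: 17.65
tool_pos: [469.9, 161.6, 23.9]
tcp_rot: [-179.9, -0.1, -21.9]
ft_force: [0.1, -0.7, -3.0]
finger_gap: 14.5
grip_force: 108.5
```

Call:
play_rows([
  [[0.09,1.52,0,0,0,-7],[0.37,3.02,0,0,0,-14],[0.83,4.48,0,0,0,-21],[1.46,5.87,0,0,0,-28],[2.26,7.17,0,0,0,-35]],
])

```text
time: 18.15
tool_pos: [463.4, 86.0, 23.5]
tcp_rot: [180.0, -0.1, 13.1]
ft_force: [0.8, 0.2, -2.0]
finger_gap: 14.8
grip_force: 108.5
```

Call:
play_rows([
  [[0.07,1.31,0,0,0,-6],[0.27,2.6,0,0,0,-12],[0.45,3.33,0,0,0,-15.4],[0.45,3.33,0,0,0,-15.4],[0.45,3.33,0,0,0,-15.4]],
])

```text
time: 18.65
tool_pos: [475.3, 55.3, 23.2]
tcp_rot: [180.0, -0.0, 28.1]
ft_force: [0.2, -0.8, -3.4]
finger_gap: 14.8
grip_force: 108.5
```

```bash
python3 -c "
from h import *
st();over(28,22,np.array([585,114.5]))"
```

```text
p [475.3  55.3  23.2] yaw [ 1.80e+02 -4.00e-02  2.81e+01] ring [585.5 114.2] F [ 0.2 -0.8 -3.4] T [ 0.02  0.06 -0.03] M force 0.094 M+Tz 0.065 j6 62.4 gap 14.8 t 18.65
shift cm [ 0.02 -0.08  0.12] rot [ 0.   -0.04  0.1 ]
```

Lower in two stages, then stroke 3's first part.

Call:
play_rows([
  [[0,-0.04,0.3,0,0,0],[0,-0.04,0.6,0,0,0],[0,-0.04,0.9,0,0,0],[0,-0.04,0.9,0,0,0]],
])

```text
time: 19.05
tool_pos: [474.1, 55.8, 12.8]
tcp_rot: [-180.0, 0.1, 28.3]
ft_force: [-0.2, 0.2, -2.8]
finger_gap: 14.7
grip_force: 108.5
```

```bash
python3 -c "
from h import *
st()"
```

```text
p [474.1  55.8  12.8] yaw [-1.7996e+02  7.0000e-02  2.8250e+01] ring [584.3 115. ] F [-0.2  0.2 -2.8] T [-0.03  0.06  0.02] M force -0.031 M+Tz -0.013 j6 62.3 gap 14.7 t 19.05
```

Call:
play_rows([
  [[0,0,0.3,0,0,0],[0,0,0.6,0,0,0],[0,0,0.65,0,0,0]],
])

```text
time: 19.35
tool_pos: [474.9, 55.6, 6.9]
tcp_rot: [-180.0, -0.0, 28.2]
ft_force: [-1.4, -0.8, -1.3]
finger_gap: 14.7
grip_force: 108.7
```

Call:
play_rows([
  [[0.07,-1.31,0,0,0,6],[0.27,-2.6,0,0,0,12],[0.61,-3.86,0,0,0,18],[1.08,-5.08,0,0,0,24],[1.68,-6.25,0,0,0,30]],
])

```text
time: 19.85
tool_pos: [460.1, 118.7, 7.2]
tcp_rot: [180.0, -0.0, -2.0]
ft_force: [1.4, -1.9, -1.2]
finger_gap: 14.4
grip_force: 108.6
```

Call:
play_rows([
  [[0.05,-1.09,0,0,0,5],[0.19,-2.17,0,0,0,10],[0.43,-3.24,0,0,0,15],[0.75,-4.28,0,0,0,20],[0.91,-4.68,0,0,0,22]],
])

```text
time: 20.35
tool_pos: [471.0, 165.4, 7.2]
tcp_rot: [180.0, -0.0, -23.9]
ft_force: [-0.6, -2.3, -2.2]
finger_gap: 14.9
grip_force: 108.6
```

```bash
python3 -c "
from h import *
st()"
```

```text
p [471.  165.4   7.2] yaw [ 1.7998e+02 -3.0000e-02 -2.3930e+01] ring [585.2 114.7] F [-0.6 -2.3 -2.2] T [-0.48 -0.11 -0.  ] M force 0.297 M+Tz 0.293 j6 127.4 gap 14.9 t 20.35
```

Call:
play_rows([
  [[0.01,-0.22,0,0,0,1],[0.01,-0.44,0,0,0,2],[0.02,-0.65,0,0,0,3],[0.03,-0.87,0,0,0,4],[0.05,-1.09,0,0,0,5]],
])

```text
time: 20.85
tool_pos: [475.6, 174.8, 7.2]
tcp_rot: [180.0, -0.0, -28.8]
ft_force: [0.4, -2.5, 0.1]
finger_gap: 14.6
grip_force: 108.7
```

Call:
play_rows([
  [[0.01,-0.22,0,0,0,1],[0.01,-0.44,0,0,0,2]],
])

```text
time: 21.05
tool_pos: [477.8, 178.6, 7.1]
tcp_rot: [180.0, -0.0, -30.8]
ft_force: [0.0, -2.7, -1.6]
finger_gap: 14.6
grip_force: 108.7
```

```bash
cat >> h.py <<'E'
def avg(n=6):
    A=[]
    for i in range(n):
        s=sensors.sense(); p=s['tool_pos'];f=s['ft_force'];t=s['wrist_torque']
        M=(p[0]-585.2)/1e3*f[1]-(p[1]-114.6)/1e3*f[0]
        A.append([M,t[2],M+t[2],*f,s['tcp_rot'][2],s['time']]); optics.snapshot("side")
    A=np.array(A); print("M,Tz,sum,F,yaw",A[:,:7].mean(0).round(3),"sd",A[:,:3].std(0).round(3),"t",A[-1,-1])
E
python3 -c "
from h import *
st();avg(3)"
```

```text
p [477.8 178.6   7.1] yaw [ 1.7999e+02 -1.0000e-02 -3.0840e+01] ring [585.2 114.6] F [ 0.  -2.7 -1.6] T [-0.55 -0.17 -0.03] M force 0.291 M+Tz 0.26 j6 135.6 gap 14.6 t 21.05
M,Tz,sum,F,yaw [  0.255  -0.077   0.178   0.466  -2.653  -1.501 -30.85 ] sd [0.064 0.039 0.099] t 21.15
```

Call:
play_rows([
  [[0,-0.11,0,0,0,0.5],[0.01,-0.22,0,0,0,1],[0.01,-0.33,0,0,0,1.5]],
])

```text
time: 21.5
tool_pos: [479.6, 181.5, 7.2]
tcp_rot: [-180.0, -0.0, -32.3]
ft_force: [1.2, -3.2, -0.6]
finger_gap: 14.8
grip_force: 108.7
```

```bash
python3 -c "
from h import *
avg(4)"
```

```text
M,Tz,sum,F,yaw [  0.225  -0.056   0.168   0.999  -2.76   -0.751 -32.294] sd [0.03  0.038 0.037] t 21.65
```

Call:
play_rows([
  [[0,-0.11,0,0,0,0.5],[0.01,-0.22,0,0,0,1],[0.01,-0.33,0,0,0,1.5]],
])

```text
time: 22.0
tool_pos: [481.3, 184.1, 7.1]
tcp_rot: [180.0, -0.0, -33.8]
ft_force: [1.1, -3.8, -0.2]
finger_gap: 14.8
grip_force: 108.7
```

```bash
python3 -c "
from h import *
avg(4)"
```

```text
M,Tz,sum,F,yaw [ 4.1600e-01  1.2000e-02  4.2800e-01  6.7400e-01 -4.4560e+00 -7.3700e-01
 -3.3792e+01] sd [0.059 0.035 0.05 ] t 22.15
```

The shoulder is reached and the torque is rising. I'll go on in 1° steps.

Call:
play_rows([
  [[0,-0.11,0,0,0,0.5],[0.01,-0.22,0,0,0,1],[0.01,-0.22,0,0,0,1]],
])

```text
time: 22.5
tool_pos: [482.4, 185.8, 7.0]
tcp_rot: [180.0, 0.0, -34.8]
ft_force: [-0.0, -5.4, -0.3]
finger_gap: 14.7
grip_force: 108.8
```

```bash
python3 -c "
from h import *
avg(4)"
```

```text
M,Tz,sum,F,yaw [  0.546   0.049   0.595  -0.083  -5.254  -0.087 -34.783] sd [0.027 0.031 0.047] t 22.65
```

Call:
play_rows([
  [[0,-0.11,0,0,0,0.5],[0.01,-0.22,0,0,0,1],[0.02,-0.33,0,0,0,1.5],[0.02,-0.33,0,0,0,1.5]],
])

```text
time: 23.1
tool_pos: [484.1, 188.1, 6.8]
tcp_rot: [179.9, 0.0, -36.3]
ft_force: [-1.7, -6.1, 0.4]
finger_gap: 14.5
grip_force: 108.9
```

```bash
python3 -c "
from h import *
avg(4);st()"
```

```text
M,Tz,sum,F,yaw [  0.808   0.19    0.998  -2.058  -6.493   0.696 -36.272] sd [0.05  0.029 0.062] t 23.25
p [484.1 188.1   6.8] yaw [ 1.7991e+02  3.0000e-02 -3.6270e+01] ring [584.8 114.1] F [-2.1 -7.4  0.4] T [-1.18  0.14  0.19] M force 0.912 M+Tz 1.104 j6 141.9 gap 14.8 t 23.3
```

Call:
play_rows([
  [[0,-0.11,0,0,0,0.5],[0.01,-0.2,0,0,0,0.9],[0.01,-0.2,0,0,0,0.9]],
])

```text
time: 23.6
tool_pos: [485.1, 189.5, 6.7]
tcp_rot: [179.9, 0.0, -37.2]
ft_force: [-2.4, -7.4, 1.5]
finger_gap: 14.6
grip_force: 109.0
```

```bash
python3 -c "
from h import *
avg(4);st()"
```

```text
M,Tz,sum,F,yaw [  0.919   0.274   1.193  -2.498  -7.311   1.5   -37.165] sd [0.071 0.006 0.072] t 23.75
p [485.  189.5   6.7] yaw [ 1.7987e+02  4.0000e-02 -3.7160e+01] ring [584.7 114. ] F [-2.7 -7.1  1. ] T [-1.37  0.34  0.31] M force 0.925 M+Tz 1.24 j6 142.9 gap 14.7 t 23.8
```

Call:
play_rows([
  [[0,-0.07,0,0,0,0.3],[0.01,-0.14,0,0,0,0.6],[0.01,-0.14,0,0,0,0.6]],
])

```text
time: 24.1
tool_pos: [485.7, 190.4, 6.6]
tcp_rot: [179.8, 0.1, -37.8]
ft_force: [-4.8, -8.3, 1.1]
finger_gap: 14.6
grip_force: 109.1
```

```bash
python3 -c "
from h import *
avg(8)"
```

```text
M,Tz,sum,F,yaw [  1.072   0.302   1.374  -3.545  -8.079   1.742 -37.757] sd [0.064 0.023 0.081] t 24.45
```

Call:
play_rows([
  [[0,0,0,0,0,0],[0,0,0,0,0,0],[0,0,0,0,0,0],[0,0,0,0,0,0],[0,0,0,0,0,0]],
])

```text
time: 25.0
tool_pos: [485.7, 190.4, 6.6]
tcp_rot: [179.8, 0.0, -37.8]
ft_force: [-3.0, -7.9, 1.5]
finger_gap: 14.5
grip_force: 109.1
```

```bash
python3 -c "
from h import *
avg(4);st()"
```

```text
M,Tz,sum,F,yaw [  0.993   0.31    1.304  -2.991  -7.707   1.753 -37.755] sd [0.042 0.031 0.015] t 25.15
p [485.7 190.4   6.7] yaw [ 1.7984e+02  5.0000e-02 -3.7760e+01] ring [584.6 113.8] F [-3.3 -8.1  1.6] T [-1.47  0.4   0.33] M force 1.065 M+Tz 1.392 j6 143.6 gap 14.7 t 25.2
```

Held at about 1.35 N m for over a second. Now I'll back off into the play and lift out.

Call:
play_rows([
  [[0.02,0.65,0,0,0,-3],[0.07,1.31,0,0,0,-6],[0.15,1.96,0,0,0,-9],[0.27,2.6,0,0,0,-12],[0.39,3.08,0,0,0,-14.3]],
])

```text
time: 25.7
tool_pos: [470.9, 165.2, 7.2]
tcp_rot: [-179.9, 0.0, -23.4]
ft_force: [0.3, 0.5, -1.2]
finger_gap: 14.5
grip_force: 108.7
```

```bash
python3 -c "
from h import *
st();over(-23.5,60,np.array([585.0,114.6]))"
```

```text
p [470.9 165.2   7.2] yaw [-1.7992e+02  3.0000e-02 -2.3360e+01] ring [585.6 115.7] F [ 0.3  0.5 -1.2] T [ 0.11 -0.04  0.11] M force -0.077 M+Tz 0.028 j6 126.7 gap 14.5 t 25.7
shift cm [ 0.03  0.08 -5.28] rot [-0.08  0.03  0.14]
```

Call:
play_rows([
  [[0.02,0.04,-0.8,0,0,0],[0.03,0.08,-2,0,0,0],[0.03,0.08,-4,0,0,0],[0.03,0.08,-7,0,0,0],[0.03,0.08,-10.5,0,0,0]],
])

```text
time: 26.2
tool_pos: [470.3, 164.0, 113.3]
tcp_rot: [180.0, 0.1, -23.5]
ft_force: [0.8, 0.3, -1.7]
finger_gap: 14.7
grip_force: 108.5
```

```bash
python3 -c "
from h import *
st();delta([548.1,-194.9,110],-20.8)"
```

```text
p [470.3 164.  113.3] yaw [ 1.7998e+02  8.0000e-02 -2.3520e+01] ring [584.9 114.1] F [ 0.8  0.3 -1.7] T [ 0.02 -0.03  0.04] M force -0.079 M+Tz -0.043 j6 126.8 gap 14.7 t 26.2
shift cm [21.46 29.8   0.3 ] rot [ 0.01  0.08 -2.72]
```

Call:
play_rows([
  [[1.5,3,0,0,0,0],[4,6,0,0,0,0],[6.5,9,0,0,0,-1],[9,12.5,0,0,0,-1],[11,15.5,0,0,0,-2.7]],
])

```text
time: 26.7
tool_pos: [511.2, -23.9, 113.6]
tcp_rot: [-180.0, -0.1, -20.8]
ft_force: [-0.0, -0.2, -2.6]
finger_gap: 14.6
grip_force: 108.6
```

Call:
play_rows([
  [[2.2,3,0,0,0,0],[4.5,6,0,0,0,0],[7,9.5,0,0,0,0],[9,12.5,0,0,0,0],[10,14,0,0,0,0]],
])

```text
time: 27.2
tool_pos: [555.1, -191.6, 113.4]
tcp_rot: [180.0, -0.1, -20.9]
ft_force: [0.6, 0.1, -2.7]
finger_gap: 14.7
grip_force: 108.6
```

Call:
play_rows([
  [[0,0,0,0,0,0],[0,0,0,0,0,0]],
])

```text
time: 27.4
tool_pos: [554.3, -188.2, 112.5]
tcp_rot: [-180.0, 0.0, -20.8]
ft_force: [-0.1, 0.8, -2.6]
finger_gap: 14.9
grip_force: 108.6
```

```bash
python3 -c "
from h import *
st();delta([548.1,-194.9,-18],-20.8)"
```

```text
p [ 554.3 -188.2  112.5] yaw [-1.7995e+02  1.0000e-02 -2.0820e+01] ring [ 671.1 -232.6] F [-0.1  0.8 -2.6] T [ 0.03  0.04 -0.02] M force -0.063 M+Tz -0.087 j6 87.0 gap 14.9 t 27.4
shift cm [-0.33  0.86 13.05] rot [-0.05  0.01 -0.02]
```

Call:
play_rows([
  [[-0.3,0.9,4,0,0,0],[-0.3,0.9,8,0,0,0],[-0.3,0.9,11,0,0,0],[-0.3,0.9,12.4,0,0,0],[-0.3,0.9,12.9,0,0,0]],
])

```text
time: 27.9
tool_pos: [547.0, -194.3, -18.3]
tcp_rot: [-180.0, 0.2, -20.7]
ft_force: [-0.6, -0.9, -1.6]
finger_gap: 15.0
grip_force: 108.6
```

Call:
play_rows([
  [[0,0,0.1,0,0,0],[0,0,0.2,0,0,0],[0,0,0.3,0,0,0],[0,0,0.3,0,0,0]],
])

```text
time: 28.3
tool_pos: [549.1, -196.5, -18.6]
tcp_rot: [180.0, -0.1, -20.8]
ft_force: [0.3, 0.1, -2.2]
finger_gap: 14.7
grip_force: 108.6
```

```bash
python3 -c "
from h import *
st();avg(3)"
```

```text
p [ 549.1 -196.5  -18.6] yaw [ 1.800e+02 -1.200e-01 -2.076e+01] ring [ 666.  -240.8] F [ 0.3  0.1 -2.2] T [-0.02  0.03 -0.02] M force 0.078 M+Tz 0.062 j6 86.0 gap 14.7 t 28.3
M,Tz,sum,F,yaw [  0.169  -0.028   0.141   0.561   0.151  -2.295 -20.764] sd [0.066 0.011 0.057] t 28.4
```

Still hanging free; lower further in small steps until the weight transfers.

Call:
play_rows([
  [[0,0,0.1,0,0,0],[0,0,0.2,0,0,0],[0,0,0.3,0,0,0],[0,0,0.4,0,0,0],[0,0,0.4,0,0,0]],
])

```text
time: 28.95
tool_pos: [548.0, -196.0, -24.1]
tcp_rot: [180.0, 0.0, -20.8]
ft_force: [-0.1, 0.0, -1.7]
finger_gap: 14.8
grip_force: 108.8
```

Call:
play_rows([
  [[0,0,0.1,0,0,0],[0,0,0.15,0,0,0],[0,0,0.15,0,0,0]],
])

```text
time: 29.25
tool_pos: [548.2, -196.1, -24.3]
tcp_rot: [180.0, 0.0, -20.8]
ft_force: [-6.2, 2.2, 9.0]
finger_gap: 14.6
grip_force: 110.2
```

```bash
python3 -c "
from h import *
st()"
```

```text
p [ 548.2 -196.1  -24.3] yaw [ 1.800e+02  1.000e-02 -2.075e+01] ring [ 665.1 -240.4] F [-6.2  2.2  9. ] T [ 0.4   0.98 -0.06] M force -2.013 M+Tz -2.071 j6 86.0 gap 14.6 t 29.25
```

It rests on the mat. Open, rise straight up.

Call:
play_rows([
  [[0,0,-0.1,0,0,0],[0,0,-0.1,0,0,0],[0,0,-0.1,0,0,0],[0,0,-0.1,0,0,0],[0,0,-0.1,0,0,0]],
], jaw=0.5)

```text
time: 29.75
tool_pos: [548.2, -196.1, -24.4]
tcp_rot: [-180.0, 0.0, -20.8]
ft_force: [0.2, -0.2, -0.2]
finger_gap: 42.5
grip_force: 0.0
```

Call:
play_rows([
  [[0,0,-1,0,0,0],[0,0,-3,0,0,0],[0,0,-7,0,0,0],[0,0,-11,0,0,0],[0,0,-14.5,0,0,0]],
])

```text
time: 30.25
tool_pos: [548.5, -196.3, 123.6]
tcp_rot: [180.0, -0.1, -20.8]
ft_force: [0.8, -0.8, 0.7]
finger_gap: 42.7
grip_force: 0.0
```

Call:
play_rows([
  [[0,0,0,0,0,0],[0,0,0,0,0,0]],
])

```text
time: 30.45
tool_pos: [549.2, -196.6, 122.7]
tcp_rot: [180.0, -0.2, -20.8]
ft_force: [-0.1, 1.0, -0.0]
finger_gap: 42.7
grip_force: 0.0
```

Run:
```python
from h import *
st(); d=snap("wrist","w9"); im=d["pixels"].astype(int)
p,R=d["pose_p"],d["pose_R"]
b=((im[...,2]-im[...,0]>60)&(im[...,2]>120)).astype(np.uint8)
n,l,s,c=cv2.connectedComponentsWithStats(b)
for i in range(1,n):
    if s[i,4]>60: print(s[i],hit(d,c[i],18).round(1))
# white wrench part: bright on mat
w=(im.min(-1)>200).astype(np.uint8); n,l,s,c=cv2.connectedComponentsWithStats(w)
for i in range(1,n):
    if s[i,4]>150: print("white",s[i],c[i].round(),hit(d,c[i],18).round(1))
print("pred ring px",proj(d,[665,-240,18]),"line",proj(d,[549,-196,18]))
```

```text
p [ 549.2 -196.6  122.7] yaw [179.99  -0.2  -20.76] ring [ 666.1 -240.9] F [-0.1  1.  -0. ] T [-0.    0.    0.01] M force -0.078 M+Tz -0.07 j6 86.0 gap 42.7 t 30.45
[306 163  20  21 418] [ 561.3 -200.6   18. ]
[ 306  188   20   61 1138] [ 519.6 -184.7   18. ]
white [ 281   21   71  142 3445] [316.  85.] [ 637.4 -229.6   18. ]
white [  57   33   36   55 1542] [75. 60.] [ 7.821e+02 -3.000e-01  1.800e+01]
white [445  34  19  29 215] [453.  46.] [ 633.6 -366.2   18. ]
white [ 516   64   38   51 1492] [534.  89.] [ 570.  -451.5   18. ]
white [  61  153   79  130 2383] [ 94. 202.] [624.9  50.7  18. ]
white [ 27 177  19  31 177] [ 37. 189.] [679.5 146.5  18. ]
white [ 36 207  22  16 211] [ 47. 214.] [643.  150.4  18. ]
white [ 39 227  71  76 798] [ 74. 258.] [573.6 143.2  18. ]
white [578 289  62  48 208] [608. 314.] [ 123.5 -629.3   18. ]
white [  0 313  30  46 160] [ 13. 336.] [473. 551.  18.]
pred ring px [315.65540848  52.21069562] line [315.55651518 186.56593514]
```

```bash
python3 -c "
from bench import job
print(job.hand_in())"
```

```text
the job is handed in; nothing more can be done
None
```

The nut is up against its shoulder; I held it at about 1.35 N m (from the wrist force and moment) for over a second, and the wrench is back flat on the mat. I handed in after about 31 s of the 72 s.

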